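Shut and bolt the medicine returns box

TASK

The lid of the cream steel medicine returns box has been left ajar. With the fingertips press the lid fully shut, then push the bolt's upright black knob along its slot as far as it goes, so that the bolt runs through the staple on the lid, and push the knob over and down to the end of the short side leg of the slot so that the bolt is locked. Only push: do not raise the lid any further, and leave the vials and the other things around where they stand.

Things in the scene. Friction and masses are not known exactly. Their poses are not given: they have to be found in the camera images.
- returns_box: Cream sheet-steel box screwed to the worktop, 240 mm along its x, 340 mm along y, top at 120 mm. Origin: centre of its underside, z up; its front (-x) faces the robot at yaw 0. Top: fixed deck at y -170 to -30 mm with the bolt (point slot_corner) and, at x 31 to 59 mm, y -139 to -51 mm, a posting slot with a 6 mm rim; hinged lid at y -28 to 169 mm.
- lid (a joint): Lid angle: 0 shut, grows as it rises (starts 0.35 to 0.7). Hinge line along box y at x = 110, z = 117 mm (far side); the free edge, with a folded lip, is 235 mm from it to -x. A 3 mm plate of 0.36 kg, its top 120 mm above the worktop when shut. The stiff hinge stays where it is left; a push of 1 to 5 N, 130 mm from the hinge, swings it down to a hard stop.
- bolt (a joint): Travel of the bolt along box +y, towards the lid: 0 drawn back, 0.0415 m fully shot, at a hard stop (starts 0 to 0.010). Friction about 2.5 N; stays where it is left. The knob travels with it: knob at box y = -125 mm + travel. The knob can be turned over only from 0.0385 m on. Shot while the lid is up, it passes under the lid and keeps it from shutting.
- bolt_knob (a joint): Turn of the knob about the bolt's axis: 0 upright, grows as the knob goes over towards box -x and down, stop at 1.3 rad (nearly level, pointing to -x). Starts upright; needs about 1.5 N at the ball and stays where it is left.
- slot_corner (a point): Corner of the bolt's L-shaped slot, on top of the steel barrel: box x = -55, y = -85, z = 148 mm. The barrel, 24 mm diameter, lies along box y from y = -141 to -42 mm, axis at z = 136 mm, on a backplate 46 mm wide. The slot's long run comes along the barrel's top from y = -125 mm to here; the side leg, 10 mm wide, goes from here over towards -x and down.
- knob_ball (a point): Centre of the knob's black ball, 18 mm diameter, on a 7 mm shank, 34 mm from the bolt's axis: 170 mm above the worktop when upright, 145 mm when turned fully down.
- lid_push (a point): Point on the lid's top face 130 mm from the hinge line and 10 mm to +y of the middle of the lid's width, on the yellow panel: a clear place to press it shut. Moves with the lid; when shut it is at box x = -20, y = 80.5, z = 120 mm.
- staple (a point): Centre of the opening of the steel staple on the lid, near the lid's right edge: an arch 28 mm wide, 12 mm along box y, its top 28 mm above the lid. The 12 mm bolt rod passes through it along y. Moves with the lid; when shut at box x = -55, y = -15, z = 136 mm.
- vial_amber: Amber glass vial with red cap, 26 mm diameter, 51 mm tall, standing loose on the rear right corner of the box's deck. Origin at the centre of its underside. Leave alone.
- vial_clear: Clear vial with grey metal cap, 26 mm diameter, 51 mm tall, standing on the worktop just right of the box. Origin at the centre of its underside. Leave alone.
- vial_green: Clear vial with green cap, 26 mm diameter, 51 mm tall, standing on the worktop just right of the box. Origin at the centre of its underside. Leave alone.
- glove_box: Carton of gloves, 120 x 240 x 75 mm, white and purple, on the worktop to the left. Origin at the centre of its underside. Leave alone.
- tube_rack: White rack of blood tubes with coloured caps, 60 x 200 mm, 95 mm tall, on the worktop to the left. Origin at the centre of its underside. Leave alone.
- stock_bin: Blue open-fronted stock bin with packets, 170 x 120 x 85 mm, on the worktop to the right. Origin at the centre of its underside. Leave alone.
- spray_bottle: White spray bottle with blue head, 72 mm diameter, 221 mm tall, on the worktop to the right. Origin at the centre of its underside. Leave alone.
- tape_roll: Roll of white tape lying flat, 70 mm outside diameter, 25 mm high, on the worktop to the right. Origin at the centre of its underside. Leave alone.

How it is judged:
By the outcome, as a careful person would: the job done as asked, in the order asked, and still so for the second after the job is handed in, with the robot touching nothing.
It also fails if it takes over 51 s, if anything falls off the work surface, if the arm or the gripper's body presses on something with over 40 N, if the wrist force passes 120 N, or if a joint passes its speed limit or range.

ROBOT

A 6-joint arm with a two-finger parallel gripper is mounted at the origin on the work surface. World frame = base frame: x ahead of the robot, y to its left, z up, the work surface at z = 0. Lengths are in m, angles in rad, forces in N, time in s.
With the tool pointing down it reaches from about 0.25 to 0.775 m from the base axis. Payload 4 kg.
Tool frame: the origin (TCP) lies midway between the tips of the shut fingers; the grasp point (between the pads) lies 19 mm behind it (robot.pinch_z is the distance from the TCP to the grasp point, in m); x points along the fingers, y is the direction in which the jaws open and shut, and the axes are right-handed (so a half turn about x gives the same grasp; the last joint's range is limited). The gripper opens to 94 mm and grips with 3 to 60 N. Pads are 16 mm wide; open, the fingers measure 119 mm over their backs; the gripper's body (75 mm by 177 mm) begins 78 mm behind the grasp point.
Start: joints at [-1.211, 0.087, 1.371, -0, 1.684, -0.103], TCP at [0.246, -0.492, 0.206] pointing down, gripper open.
Joint ranges: [-3.1, 3.1], [-0.76, 2.03], [0.27, 2.55], [-1.08, 4.22], [0.17, 2.65], [-2.57, 2.57]. Speed limits (rad/s): [2.79, 2.79, 3.14, 3.14, 3.14, 3.14].

INTERFACE

Orientations are given as [roll, pitch, yaw] about the fixed x, y, z axes, in that order (R = Rz(yaw) Ry(pitch) Rx(roll)).
In Python, from bench import robot, imaging gives the robot as it stands. The module is installed in compiled form; this text tells all that it offers.
- The arm moves only by the tool drive_tool, never from a script. Its argument "commands" is a list that holds one entry, the list of rows, each a list of 4 numbers: the shift along the tool's x, y, z as a fraction of full scale, then the turn about the tool's x as a fraction of full scale. A call has 1 to 20 rows; each row shifts and turns the commanded pose from where the row before left it, along the tool's axes as they then stand; what a row does not reach is not made up. Full scale, the value 1, is 0.25 m for a shift and 360 degrees for a turn. A row lasts 1/10 s, in which the tool goes at most 50 mm and 8.59 degrees, less where a joint would pass 70% of its speed; a pose out of reach is approached as far as the arm can. A call with a number of a shift or a turn outside -1 to 1 is refused whole. A call with a gripper value outside its range is refused whole. "grip" is the opening, from 0 (shut) to 1 (fully open), set as the call begins (left out, the last holds). The fingers move at their own pace and stop on an object; the grip force is fixed at half the most. Time passes only in rows, so rows that do not move let the fingers close. It gives the time, the measured TCP pose, the force and the opening at its end, in the units of the state.
- robot.get_obs(): the state, without advancing time (a new reading comes with each control period).
- imaging.snapshot(name): name is "scene" or "top"; returns a dict with "pixels" (420x560x3 uint8, red, green, blue), "z_map" (420x560 float32, m along the optical axis (not along the pixel's ray), 0 where there is no reading), "mtx" (3x3 intrinsics, pixels), "k1" (the pictures are not rectified: a ray, as slopes to the right and down, at radius r is drawn at 1 + k1 r^2 times it, then the intrinsics apply), "extrinsics" (4x4, takes a point from world to camera coordinates). Camera axes: x right, y up, looking along -z (the intrinsics and any distortion apply to the point x, -y, -z); pixel columns grow to the right and rows downward; lengths in m; the calibration is good to about 2 mm. A picture is of the moment at which its call begins.
- robot.close_job(): hands the job in, once; it reports no verdict.
The state is a dict: "time": time; "joint_positions": joint angles; "qvel": joint speeds; "joint_torque": joint torques, N m; "tool_pos": TCP position; "ee_rot": TCP orientation; "wrist_force": force on the tool from outside, world axes, zero at the start; "wrist_torque": the same for the moment, N m; "width": finger opening in m.
Only numpy, scipy, OpenCV 4.12 (cv2) and the standard library are available. Lean on these libraries where they do the work, as an engineer would, in place of code of your own. Each camera call takes 0.05 s, during which the arm holds its last target.

## Working session

There is one attempt and no reset: what is moved stays moved. The work goes in short steps, Python scripts to look and compute and a tool call to move; the robot and the scene stay as the last step left them, time stands still between calls to the robot, and variables do not carry over. Pictures are saved under pics/ and viewed, and the job is handed in when it is done.

Besides the shell and the picture viewer there is one more tool, called after "Call:" as name([rows], argument=value, ...), one row to a line, values as JSON. drive_tool: Moves the arm, as the interface text tells. Shift numbers are shares of 0.25 m and turn numbers shares of 360 degrees, none past 1 either way. Its arguments: {"type":"object","properties":{"commands":{"type":"array","items":{"type":"array","items":{"type":"array","items":{"type":"number","minimum":-1,"maximum":1}}}},"grip":{"type":"number"}},"required":["commands"]}

```bash
mkdir -p pics
cat > h.py <<'E'
import numpy as np, cv2, pickle
from bench import robot, imaging
def snap(n,tag):
    s=imaging.snapshot(n); cv2.imwrite(f'pics/{tag}.png',cv2.cvtColor(s['pixels'],cv2.COLOR_RGB2BGR)); pickle.dump(s,open(tag+'.pkl','wb')); return s
def ray(s,u,v):
    K=s['mtx'];xd=(u-K[0,2])/K[0,0];yd=(v-K[1,2])/K[1,1]
    rd=np.hypot(xd,yd);r=rd
    for _ in range(30): r=rd/(1+s['k1']*r*r)
    f=r/rd if rd>0 else 1
    E=s['extrinsics'];R=E[:3,:3];t=E[:3,3]
    d=R.T@np.array([xd*f,-yd*f,-1]); return -R.T@t,d
def onz(s,u,v,z):
    o,d=ray(s,u,v); return o+d*(z-o[2])/d[2]
def dep(s,u,v):
    o,d=ray(s,u,v); return o+d*s['z_map'][int(round(v)),int(round(u))]
def proj(s,p):
    E=s['extrinsics'];c=E[:3,:3]@np.array(p)+E[:3,3];x=c[0]/-c[2];y=-c[1]/-c[2];f=1+s['k1']*(x*x+y*y);K=s['mtx']
    return K[0,0]*x*f+K[0,2],K[1,1]*y*f+K[1,2]
E
python3 - <<'E'
from h import *
for n in('scene','top'):
    s=snap(n,n+'0'); print(s['mtx'],s['k1'],-s['extrinsics'][:3,:3].T@s['extrinsics'][:3,3])
o=robot.get_obs();print(o)
E
```

```text
[[478.32004741   0.         286.04650736]
 [  0.         478.32004741 207.48390898]
 [  0.           0.           1.        ]] -0.09846462066607124 [ 1.17720502 -1.0658467   1.07114304]
[[440.40274219   0.         282.60912336]
 [  0.         440.40274219 218.34837138]
 [  0.           0.           1.        ]] -0.08331158699487991 [0.18180999 0.00253561 1.70335673]
{'time': 0.1, 'joint_positions': array([-1.21109748e+00,  8.78915396e-02,  1.37207008e+00, -2.06465401e-06,
        1.68360464e+00, -1.03129663e-01]), 'qvel': array([-0.00031952, -0.00086945, -0.00304196, -0.00065567,  0.00030812,
       -0.00115055]), 'joint_torque': array([ 1.78390474e-03, -3.41254985e+01, -3.03300333e+01,  7.18634902e-02,
        3.04464076e-02, -9.35034655e-05]), 'tool_pos': array([ 0.2453733 , -0.49168917,  0.20443228]), 'ee_rot': array([-1.67288628,  1.56882272,  1.93153465]), 'wrist_force': array([0.28981088, 0.3366322 , 0.48962593]), 'wrist_torque': array([0.00081013, 0.01806981, 0.00391897]), 'width': 0.09392486535008461}
```

View pics/scene0.png

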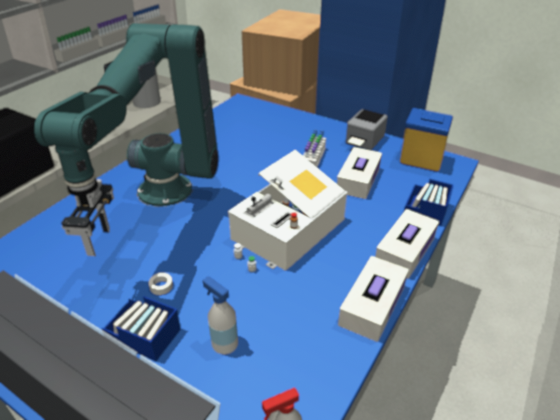

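View pics/top0.png

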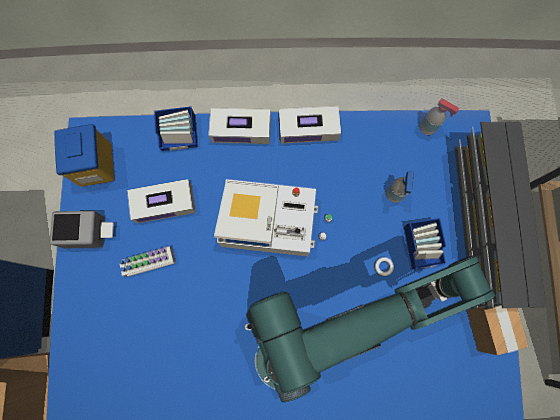

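The scene view shows the lid ajar, with its yellow panel and the bolt on the near deck. The top view has the box at about cols 215-318, rows 180-255, and the bolt at about (290,231). I'll zoom in to measure.

Run:
```python
import cv2
a=cv2.imread('pics/top0.png')[165:270,205:345];cv2.imwrite('pics/top0z.png',cv2.resize(a,None,fx=5.6,fy=5.6,interpolation=cv2.INTER_CUBIC))
a=cv2.imread('pics/scene0.png')[145:280,220:355];cv2.imwrite('pics/scene0z.png',cv2.resize(a,None,fx=4.4,fy=4.4,interpolation=cv2.INTER_CUBIC))
```

```text
(no output)
```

View pics/top0z.png

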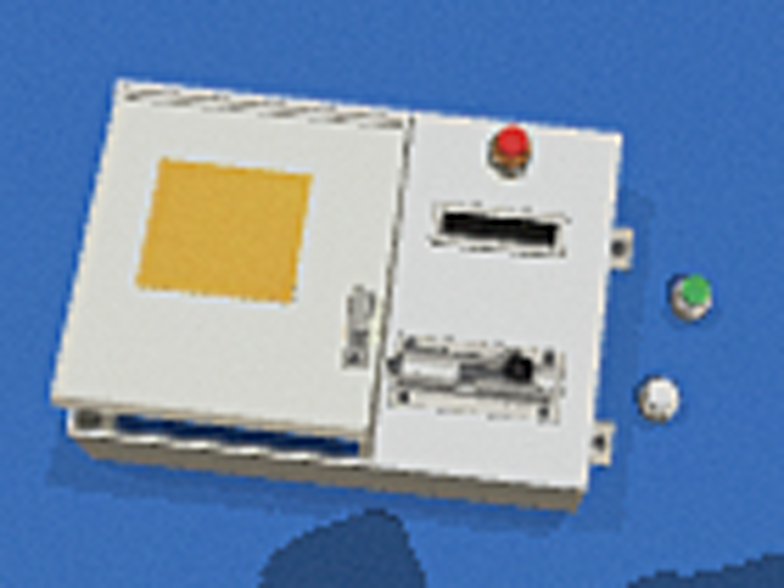

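View pics/scene0z.png

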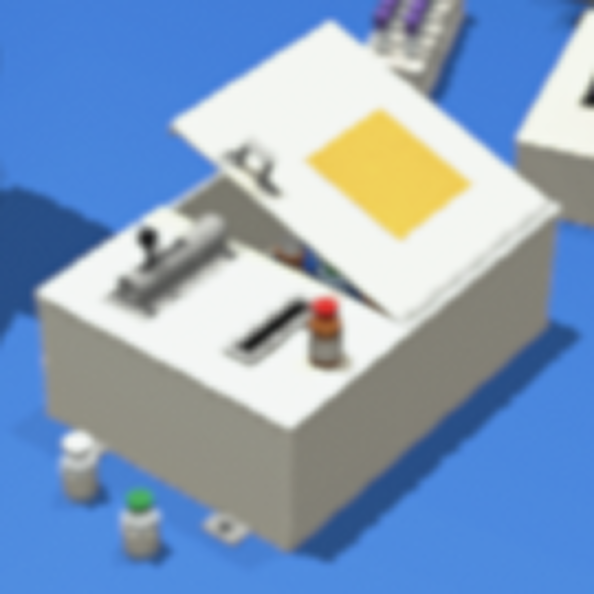

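Run:
```python
from h import *
s=pickle.load(open('top0.pkl','rb'));c=pickle.load(open('scene0.pkl','rb'))
U=lambda X,Y:((X+.5)/5.6-.5+205,(Y+.5)/5.6-.5+165)
V=lambda X,Y:((X+.5)/4.4-.5+220,(Y+.5)/4.4-.5+145)
P=[((120,-170),(621,133)),((-120,-170),(584,487)),((-120,-30),(370,462)),((120,170),(118,80))]
B=np.array([p[0] for p in P])/1000.;W=np.array([onz(s,*U(*p[1]),.12)[:2] for p in P]);print(W)
def fit(B,W):
    b=B.mean(0);w=W.mean(0);H=(B-b).T@(W-w);u,_,vt=np.linalg.svd(H);R=vt.T@np.diag([1,np.linalg.det(vt.T@u.T)])@u.T
    t=w-R@b;print('t',t,'yaw',np.arctan2(R[1,0],R[0,0]),'res mm',1000*(W-(B@R.T+t)));return R,t
R,t=fit(B,W)
P2=[((120,-170),(291,430)),((-120,-170),(37,293))]
for b,q in P2:
    w=onz(c,*V(*q),.12);print(b,w,(w[:2]-t)@R*1000, dep(s,*U(621,133)))
# knob
k=onz(s,*U(518,368),.17);print('knob top',k,(k[:2]-t)@R*1000)
k=onz(c,*V(148,238),.17);print('knob scene',k,(k[:2]-t)@R*1000)
# amber top centre z .171
for n,x in(('amb',(512,140)),):
    k=onz(s,*U(*x),.171);print(n,(k[:2]-t)@R*1000)
# barrel ends, depth in top view of the lid: angle
for q in ((225,230),(100,350),(300,380),(150,150),(250,390),(200,130)):
    k=dep(s,*U(*q)); b=np.r_[(k[:2]-t)@R,k[2]]*1000; print(q,b, np.arctan2(b[2]-120,110-b[0]))
print(k, 'deckdepth',dep(s,*U(450,440)),dep(s,*U(560,300)))
```

```text
[[ 0.62601037 -0.12936192]
 [ 0.38940851 -0.09725839]
 [ 0.40837214  0.04078187]
 [ 0.66935509  0.20614252]]
t [0.52983672 0.05464511] yaw -0.13138151931869002 res mm [[-0.52151439  0.24834666]
 [ 0.80827139  0.91094619]
 [ 1.43135444  0.15774518]
 [-1.71811144 -1.31703802]]
(120, -170) [ 0.63104025 -0.13432931  0.12      ] [ 125.08772667 -174.08775272] [ 0.65766004 -0.13875974  0.00718442]
(-120, -170) [ 0.3929106  -0.10260551  0.12      ] [-115.14563179 -173.83326596] [ 0.65766004 -0.13875974  0.00718442]
knob top [ 0.45931465 -0.05473702  0.17      ] [ -55.58481631 -117.67813006]
knob scene [ 0.46343618 -0.05802558  0.17      ] [ -51.06799598 -120.39840439]
amb [ 92.13618037 -98.13849421]
(225, 230) [ 16.35215061  79.832091   153.46728393] 0.3432287069119888
(100, 350) [-78.20893724 142.57201349 195.60330697] 0.38197001393148816
(300, 380) [-81.9799381  16.7710648 189.5801497] 0.34770907944252255
(150, 150) [ 68.39431632 137.95022322 136.64611202] 0.3805859092310404
(250, 390) [-91.51121405  47.09751167 188.0702864 ] 0.3257642547820772
(200, 130) [ 87.4500076  107.87910989 129.79749589] 0.4098718878118953
[0.63066565 0.15013821 0.1297975 ] deckdepth [ 0.42096121 -0.01124323  0.12537778] [ 0.51254057 -0.08517535  0.12294144]
```

```bash
cat >> h.py <<'E'
from scipy.spatial.transform import Rotation as Ro
YAW=-.131;T=np.array([.532,.0523]);RB=np.array([[np.cos(YAW),-np.sin(YAW)],[np.sin(YAW),np.cos(YAW)]])
def plan(bx,by,z,align=False,o=None):
    o=o or robot.get_obs();M=Ro.from_euler('xyz',o['ee_rot']).as_matrix()
    p=np.r_[RB@np.array([bx,by])/1000+T,z/1000]; d=M.T@(p-o['tool_pos'])
    tb=(o['tool_pos'][:2]-T)@RB*1000
    ya=np.degrees(np.arctan2(*(RB.T@M[:2,1])[::-1]))
    print('t',o['time'],'tcp box',tb.round(1),(o['tool_pos'][2]*1000).round(1),'F box',(RB.T@o['wrist_force'][:2]).round(1),o['wrist_force'][2].round(1),'yaxis-in-box deg',ya.round(1),'w',o['width'])
    print('shift frac',(d/.25).round(4),'target',p.round(4)); return M
E
python3 -c "
from h import *
print(plan(-20,80.5,210).round(3)); print(robot.get_obs()['joint_positions'])"
```

```text
t 0.1 tcp box [-213.1 -576.8] 204.4 F box [0.2 0.4] 0.5 yaxis-in-box deg -56.0 w 0.09392486535008461
shift frac [-0.0184 -1.7468 -2.1113] target [0.5227 0.1347 0.21  ]
[[-0.001  0.446 -0.895]
 [ 0.002 -0.895 -0.446]
 [-1.    -0.002 -0.   ]]
[-1.21109748e+00  8.78915396e-02  1.37207008e+00 -2.06465401e-06
  1.68360464e+00 -1.03129663e-01]
```

Call:
drive_tool([
  [[-0.06,0,0,-0.0195],[-0.06,0,0,-0.0195],[-0.06,0,0,-0.0195],[-0.06,0,0,-0.0195],[-0.06,0,0,-0.0195],[-0.06,0,0,-0.0195],[-0.06,0,0,-0.0195],[-0.06,0,0,-0.0195],[0,0,0,0],[0,0,0,0]],
], grip=0)

```text
time: 1.1
tool_pos: [0.2455, -0.4921, 0.3249]
ee_rot: [-2.665, 1.57, 1.917]
wrist_force: [0.8, 0.3, 0.6]
width: 0.0175
```

```bash
python3 -c "
from h import *
print(plan(-20,80.5,260).round(3)); print(robot.get_obs()['joint_positions'])"
```

```text
t 1.1 tcp box [-212.9 -577.2] 324.9 F box [0.7 0.4] 0.6 yaxis-in-box deg 0.0 w 0.01750502962480603
shift frac [ 0.2605  0.7733 -2.6302] target [0.5227 0.1347 0.26  ]
[[-0.     0.992 -0.13 ]
 [ 0.    -0.13  -0.992]
 [-1.    -0.    -0.   ]]
[-1.21109919e+00  9.60862965e-02  1.12622347e+00  6.00335520e-06
  1.91970985e+00 -1.08075845e+00]
```

Call:
drive_tool([
  [[0,0.043,-0.146,0],[0,0.043,-0.146,0],[0,0.043,-0.146,0],[0,0.043,-0.146,0],[0,0.043,-0.146,0],[0,0.043,-0.146,0],[0,0.043,-0.146,0],[0,0.043,-0.146,0],[0,0.043,-0.146,0],[0,0.043,-0.146,0],[0,0.043,-0.146,0],[0,0.043,-0.146,0],[0,0.043,-0.146,0],[0,0.043,-0.146,0],[0,0.043,-0.146,0],[0,0.043,-0.146,0],[0,0.043,-0.146,0],[0,0.043,-0.146,0],[0,0,0,0]],
])

```text
time: 3.0
tool_pos: [0.5215, 0.1383, 0.3222]
ee_rot: [-1.548, 1.566, 3.04]
wrist_force: [0.1, -0.2, -1.0]
width: 0.0007
```

```bash
python3 -c "
from h import *
plan(-20,80.5,175);snap('scene','s1')
a=cv2.imread('pics/s1.png')[80:300,180:380];cv2.imwrite('pics/s1z.png',cv2.resize(a,None,fx=2.7,fy=2.7))"
```

```text
t 3.0 tcp box [-21.6  83.9] 322.2 F box [ 0.1 -0.1] -1.0 yaxis-in-box deg 0.4 w 0.0006703134739574055
shift frac [0.5886 0.0094 0.0135] target [0.5227 0.1347 0.175 ]
```

View pics/s1z.png

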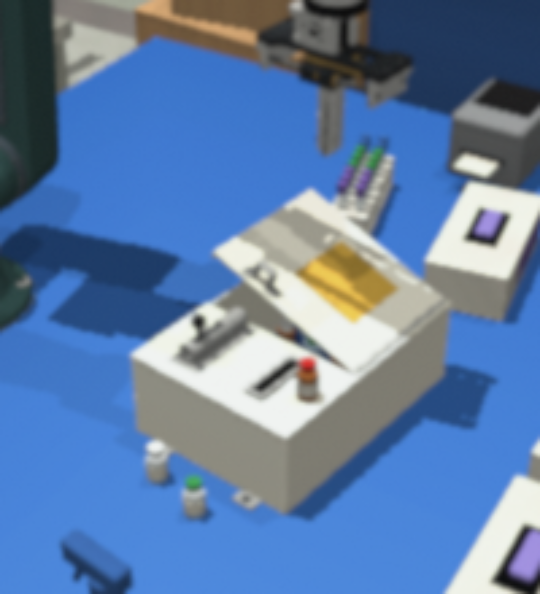

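The closed fingers are above the yellow panel, so I'm lowering now.

Call:
drive_tool([
  [[0.1,0,0,0],[0.1,0,0,0],[0.1,0,0,0],[0.1,0,0,0],[0.08,0,0,0],[0.03,0,0,0],[0.03,0,0,0],[0.03,0,0,0],[0.03,0,0,0],[0.03,0,0,0],[0.03,0,0,0],[0.03,0,0,0],[0.03,0,0,0],[0,0,0,0]],
])

```text
time: 4.45
tool_pos: [0.5206, 0.1347, 0.1438]
ee_rot: [-1.203, 1.569, -2.901]
wrist_force: [-0.6, -0.1, 1.0]
width: 0.0003
```

```bash
python3 -c "
from h import *
plan(-20,80.5,120)"
```

```text
t 4.45 tcp box [-22.   80.2] 143.8 F box [-0.6 -0.2] 1.0 yaxis-in-box deg 0.2 w 0.00030732963283149767
shift frac [ 0.0952  0.0083 -0.0011] target [0.5227 0.1347 0.12  ]
```

Call:
drive_tool([
  [[0.02,0,0,0],[0.02,0,0,0],[0.02,0,0,0],[0.02,0,0,0],[0.01,0,0,0],[0.01,0,0,0],[0,0,0,0]],
])

```text
time: 5.15
tool_pos: [0.5214, 0.1347, 0.1204]
ee_rot: [1.19, 1.57, -0.509]
wrist_force: [0.3, 1.0, 0.5]
width: 0.0005
```

```bash
python3 -c "
from h import *
plan(-20,80.5,120)"
```

```text
t 5.15 tcp box [-21.2  80.3] 120.4 F box [0.1 1. ] 0.5 yaxis-in-box deg 0.2 w 0.00046799845273461826
shift frac [ 0.0017  0.0049 -0.0007] target [0.5227 0.1347 0.12  ]
```

Call:
drive_tool([
  [[0.006,0,0,0],[0.006,0,0,0],[0,0,0,0],[0,0,0,0]],
])

```text
time: 5.55
tool_pos: [0.5216, 0.1347, 0.1202]
ee_rot: [1.635, 1.569, -0.064]
wrist_force: [-4.7, -0.2, 10.6]
width: 0.0005
```

```bash
python3 -c "
from h import *
plan(-20,80.5,120)"
```

```text
t 5.55 tcp box [-21.   80.3] 120.2 F box [-4.6 -0.9] 10.6 yaxis-in-box deg 0.2 w 0.0004819141980192513
shift frac [ 0.0007  0.0042 -0.0006] target [0.5227 0.1347 0.12  ]
```

Call:
drive_tool([
  [[0.006,0,0,0],[0,0,0,0],[-0.03,0,0,0],[-0.1,0,0,0],[-0.1,0,0,0],[-0.12,0,0,0],[0,0,0,0]],
])

```text
time: 6.25
tool_pos: [0.5238, 0.1351, 0.2083]
ee_rot: [1.815, 1.561, 0.116]
wrist_force: [-0.4, -0.0, 0.7]
width: 0.0009
```

```bash
python3 -c "
from h import *
plan(-55,-150,200)
s=snap('scene','s2');t=snap('top','t2')
a=cv2.imread('pics/s2.png')[80:300,180:380];cv2.imwrite('pics/s2z.png',cv2.resize(a,None,fx=2.7,fy=2.7))
a=cv2.imread('pics/t2.png')[165:270,205:345];cv2.imwrite('pics/t2z.png',cv2.resize(a,None,fx=5.6,fy=5.6,interpolation=cv2.INTER_CUBIC))"
```

```text
t 6.25 tcp box [-18.9  81. ] 208.3 F box [-0.4 -0.1] 0.7 yaxis-in-box deg 0.2 w 0.0008820282210560205
shift frac [ 0.0296 -0.1474  0.9235] target [ 0.4579 -0.0892  0.2   ]
```

View pics/s2z.png

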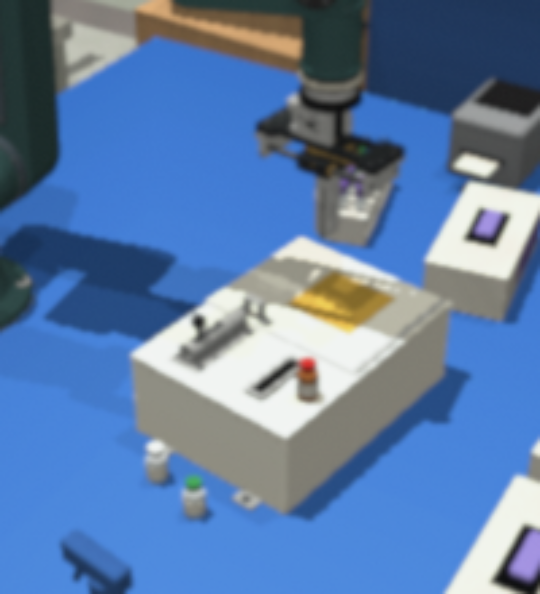

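View pics/t2z.png

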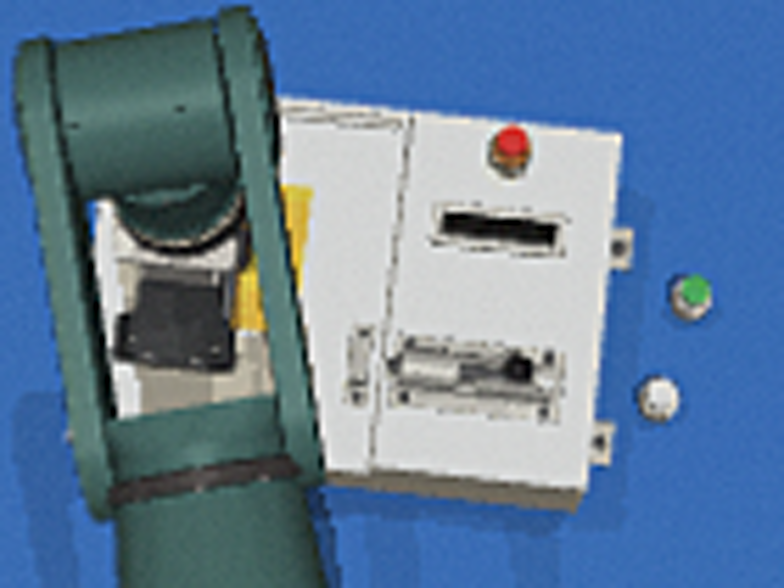

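The lid is flush with the deck, and the bolt and vials haven't moved. Next I go behind the knob.

Call:
drive_tool([
  [[-0.06,0,0,0],[0,-0.018,0.115,0],[0,-0.018,0.115,0],[0,-0.018,0.115,0],[0,-0.018,0.115,0],[0,-0.018,0.115,0],[0,-0.018,0.115,0],[0,-0.018,0.115,0],[0,-0.018,0.115,0],[0,0,0,0],[0,0,0,0]],
])

```text
time: 7.45
tool_pos: [0.4559, -0.0887, 0.2179]
ee_rot: [-2.204, 1.569, 2.379]
wrist_force: [-0.2, 0.1, 0.5]
width: 0.0006
```

```bash
python3 -c "
from h import *
plan(-55,-148,157)
s=snap('scene','s3')
a=cv2.imread('pics/s3.png')[120:270,200:350];cv2.imwrite('pics/s3z.png',cv2.resize(a,None,fx=4,fy=4))"
```

```text
t 7.45 tcp box [ -57.  -149.7] 217.9 F box [-0.3  0.1] 0.5 yaxis-in-box deg 0.1 w 0.000575184055884248
shift frac [ 0.2437  0.0083 -0.0066] target [ 0.4581 -0.0872  0.157 ]
```

View pics/s3z.png

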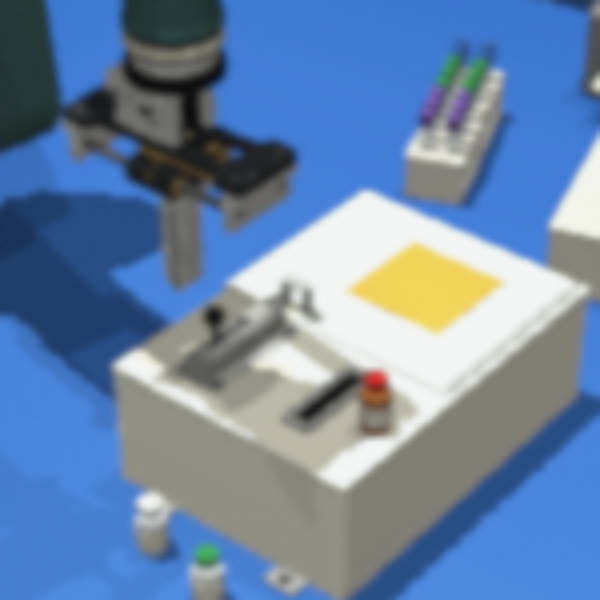

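Call:
drive_tool([
  [[0.08,0.008,0,0],[0.08,0,0,0],[0.08,0,0,0],[0,0,0,0],[0,0,-0.03,0],[0,0,-0.03,0],[0,0,-0.03,0],[0,0,-0.02,0],[0,0,-0.02,0],[0,0,-0.02,0],[0,0,0,0]],
])

```text
time: 8.6
tool_pos: [0.4634, -0.051, 0.159]
ee_rot: [2.137, 1.569, 0.44]
wrist_force: [0.8, -0.7, 0.3]
width: 0.0003
```

```bash
python3 -c "
from h import *
plan(-55,-100,157)
s=snap('scene','s4')
a=cv2.imread('pics/s4.png')[120:270,200:350];cv2.imwrite('pics/s4z.png',cv2.resize(a,None,fx=4,fy=4))"
```

```text
t 8.6 tcp box [ -54.6 -111.4] 159.0 F box [ 0.8 -0.5] 0.3 yaxis-in-box deg 0.2 w 0.0002566874899608742
shift frac [ 0.0081 -0.0016 -0.0456] target [ 0.4644 -0.0397  0.157 ]
```

View pics/s4z.png

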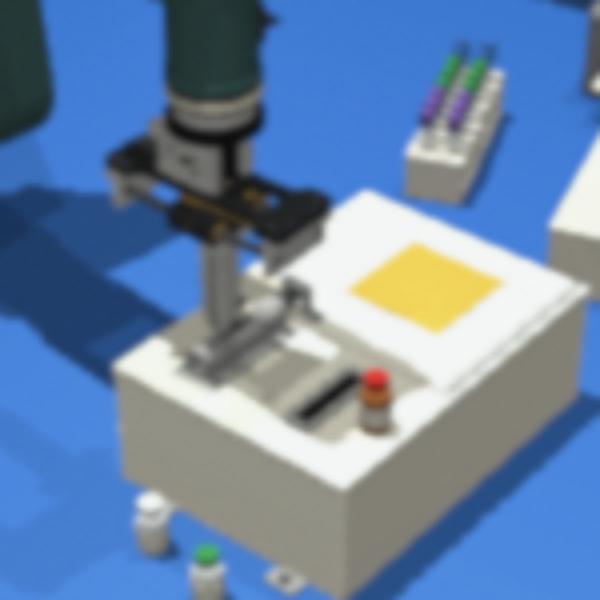

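Call:
drive_tool([
  [[0,0,-0.012,0],[0,0,-0.012,0],[0,0,-0.012,0],[0,0,0,0],[0,0,0,0]],
])

```text
time: 9.15
tool_pos: [0.4641, -0.0425, 0.1584]
ee_rot: [-2.719, 1.57, 1.866]
wrist_force: [0.2, -1.4, 0.0]
width: 0.0007
```

```bash
python3 -c "
from h import *
plan(-55,-100,157)"
```

```text
t 9.15 tcp box [ -55.  -102.9] 158.4 F box [ 0.4 -1.4] 0.0 yaxis-in-box deg 0.2 w 0.000653654546417005
shift frac [ 0.0055 -0.0001 -0.0116] target [ 0.4644 -0.0397  0.157 ]
```

Call:
drive_tool([
  [[0,0,-0.008,0],[0,0,-0.008,0],[0,0,-0.008,0],[0,0,0,0],[0,0,0,0]],
])

```text
time: 9.65
tool_pos: [0.4644, -0.04, 0.1585]
ee_rot: [-0.056, 1.564, -1.756]
wrist_force: [-2.2, -9.4, 2.6]
width: 0.0003
```

```bash
python3 -c "
from h import *
plan(-55,-100,157)"
```

```text
t 9.65 tcp box [ -55.  -100.3] 158.5 F box [-0.9 -9.6] 2.6 yaxis-in-box deg 0.1 w 0.00029515219370705693
shift frac [ 0.0061  0.     -0.0014] target [ 0.4644 -0.0397  0.157 ]
```

Call:
drive_tool([
  [[0,0,0.03,0],[0,0,0.03,0],[-0.1,0,0,0],[-0.1,0,0,0],[0,0.06,0,0],[0,0.06,0,0],[0,0,0,0]],
])

```text
time: 10.35
tool_pos: [0.4935, -0.0554, 0.2079]
ee_rot: [-2.712, 1.569, 1.873]
wrist_force: [-1.0, -0.3, -0.5]
width: 0.0003
```

```bash
python3 -c "
from h import *
plan(-25,-83.5,160)
s=snap('scene','s5');t=snap('top','t5')
a=cv2.imread('pics/s5.png')[120:270,200:350];cv2.imwrite('pics/s5z.png',cv2.resize(a,None,fx=4,fy=4))"
```

```text
t 10.35 tcp box [ -24.1 -111.8] 207.9 F box [-0.9 -0.4] -0.5 yaxis-in-box deg 0.2 w 0.00026784284166503055
shift frac [ 0.1919 -0.0031 -0.113 ] target [ 0.4963 -0.0272  0.16  ]
```

View pics/s5z.png

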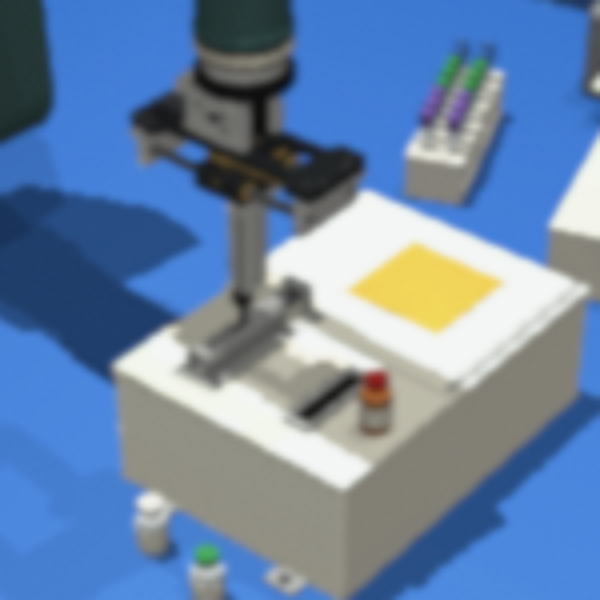

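Call:
drive_tool([
  [[0,0,-0.057,0],[0,0,-0.056,0],[0.095,0,0,0],[0.095,0,0,0],[0,0,0,0],[0,-0.03,0,0],[0,-0.02,0,0],[0,-0.02,0,0],[0,-0.02,0,0],[0,-0.02,0,0],[0,-0.02,0,0],[0,0,0,0]],
])

```text
time: 11.65
tool_pos: [0.4632, -0.0236, 0.1611]
ee_rot: [-0.761, 1.57, -2.46]
wrist_force: [0.5, -0.6, 0.3]
width: 0.0004
```

```bash
python3 -c "
from h import *
plan(-85,-83.5,160)
s=snap('scene','s6');t=snap('top','t6')
a=cv2.imread('pics/s6.png')[120:270,200:350];cv2.imwrite('pics/s6z.png',cv2.resize(a,None,fx=4,fy=4))"
```

```text
t 11.65 tcp box [-58.3 -84.2] 161.1 F box [ 0.5 -0.5] 0.3 yaxis-in-box deg 0.2 w 0.00042886685774237585
shift frac [ 0.0045 -0.1069 -0.0033] target [ 0.4368 -0.0194  0.16  ]
```

View pics/s6z.png

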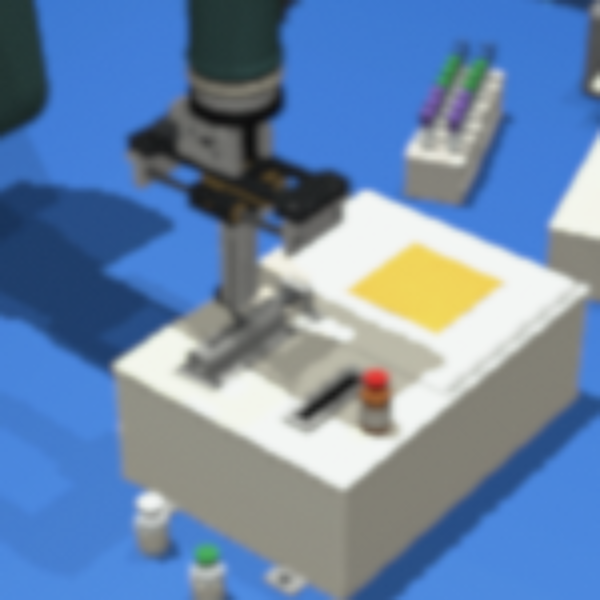

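Call:
drive_tool([
  [[0,-0.02,0,0],[0,-0.02,0,0],[0,-0.02,0,0],[0,-0.02,0,0],[0,-0.02,0,0],[0,-0.02,0,0],[0,0,0,0]],
])

```text
time: 12.45
tool_pos: [0.4331, -0.0195, 0.161]
ee_rot: [-1.454, 1.569, 3.13]
wrist_force: [-0.5, -0.1, 1.9]
width: 0.0004
```

```bash
python3 -c "
from h import *
plan(-88,-83.5,154)
s=snap('scene','s7');t=snap('top','t7')
a=cv2.imread('pics/s7.png')[120:270,200:350];cv2.imwrite('pics/s7z.png',cv2.resize(a,None,fx=4,fy=4))"
```

```text
t 12.45 tcp box [-88.6 -84.1] 161.0 F box [-0.5 -0.1] 1.9 yaxis-in-box deg 0.2 w 0.00040565988142512896
shift frac [ 0.0279  0.0026 -0.0023] target [ 0.4338 -0.019   0.154 ]
```

View pics/s7z.png

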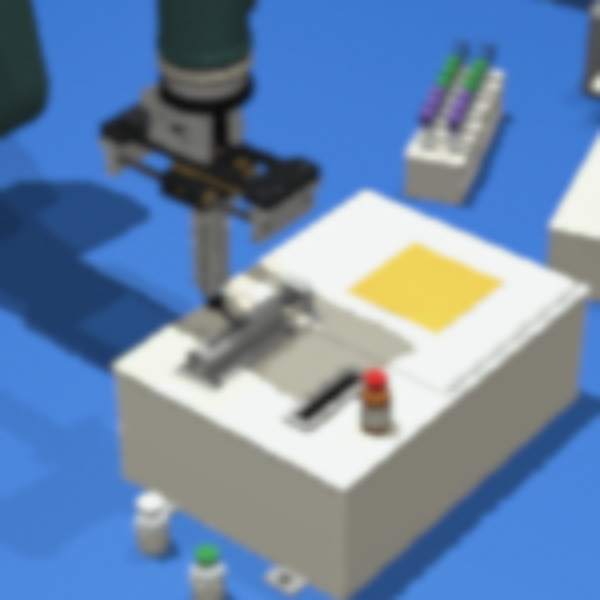

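Call:
drive_tool([
  [[0.012,-0.008,0,0],[0.012,0,0,0],[0.008,0,0,0],[0.006,0,0,0],[0,0,0,0],[0,0,0,0]],
])

```text
time: 13.15
tool_pos: [0.432, -0.0193, 0.1534]
ee_rot: [0.696, 1.571, -1.002]
wrist_force: [-6.7, 2.0, 11.2]
width: 0.0009
```

```bash
python3 -c "
from h import *
plan(-88,-83.5,154)"
```

```text
t 13.15 tcp box [-89.7 -84. ] 153.4 F box [-6.9  1.1] 11.2 yaxis-in-box deg 0.2 w 0.0009440730025390057
shift frac [-0.0023  0.007  -0.0021] target [ 0.4338 -0.019   0.154 ]
```

The fingertip met a hard stop at 153 mm, where 154 mm is expected with the knob fully down. I'm lifting clear to check.

Call:
drive_tool([
  [[-0.04,0,0,0],[-0.15,0,0,0],[-0.2,0,0,0],[-0.1,-0.1,0.1,0],[0,-0.15,0.15,0],[0,-0.1,0.2,0],[0,0,0.2,0],[0,0,0.2,0],[0,0,0.2,0],[0,0,0,0],[0,0,0,0]],
])

```text
time: 14.25
tool_pos: [0.3176, -0.2625, 0.2732]
ee_rot: [-2.599, 1.569, 1.982]
wrist_force: [0.4, -1.0, -0.1]
width: 0.0004
```

```bash
python3 -c "
from h import *
plan(-88,-83.5,154)
s=snap('scene','s8');t=snap('top','t8')
a=cv2.imread('pics/s8.png')[165:245,220:300];cv2.imwrite('pics/s8z.png',cv2.resize(a,None,fx=7.4,fy=7.4,interpolation=cv2.INTER_CUBIC))
a=cv2.imread('pics/t8.png')[165:270,205:345];cv2.imwrite('pics/t8z.png',cv2.resize(a,None,fx=5.6,fy=5.6,interpolation=cv2.INTER_CUBIC))
for n,i in((s,'scene'),(t,'top')):
  print(i,'ball expected', proj(n,np.r_[RB@np.array([-.0878,-.0835])+T,.145]))"
```

```text
t 14.25 tcp box [-171.4 -340.2] 273.2 F box [ 0.5 -0.9] -0.1 yaxis-in-box deg 0.0 w 0.00039247762628919977
shift frac [ 0.4779  0.3347 -1.0258] target [ 0.4338 -0.019   0.154 ]
scene ball expected (np.float64(252.72321189239182), np.float64(196.12179928275236))
top ball expected (np.float64(287.0732907823843), np.float64(238.68178696100264))
```

View pics/s8z.png

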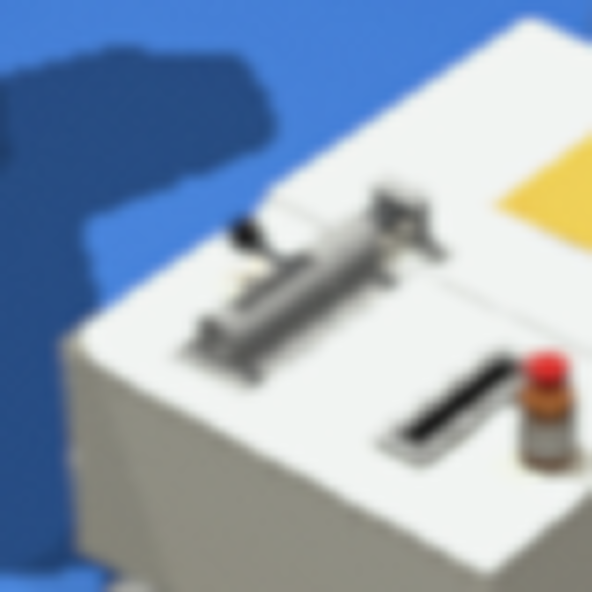

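View pics/t8z.png

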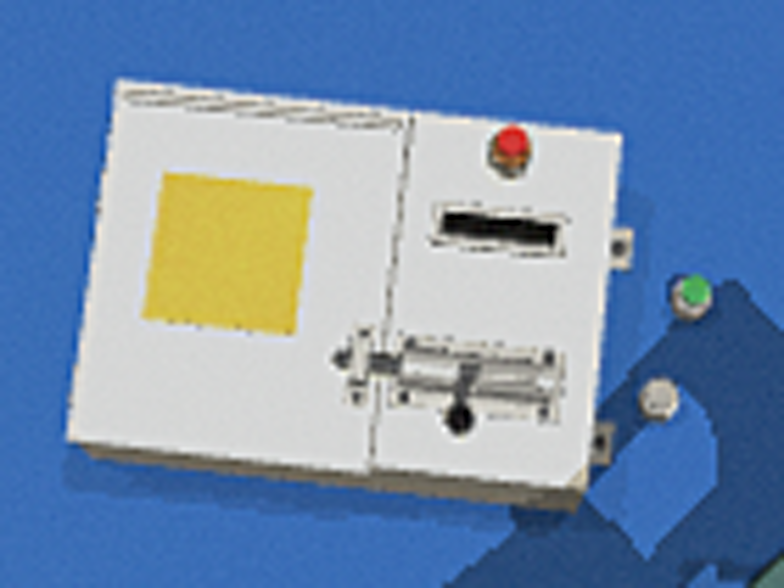

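The bolt rod passes through the staple. The ball is at (286.6,239.1) in the top view against (287.1,238.7) expected, and at (252.7,196.3) in the scene view against (252.7,196.1) expected. The vials are unmoved, so I'm handing in.

```bash
python3 -c "
from h import *
robot.close_job(); print(robot.get_obs()['time'])"
```

```text
the job is handed in; nothing more can be done
the job is handed in; nothing more can be done
```

The returns box is shut and bolted, and the job is handed in at about 14 s of the 51 s allowed. No verdict was reported.

- **Lid:** I pressed it down with the closed fingertips. It met its hard stop at 120.2 mm (120 mm expected) with about 11 N, then I pressed slightly more before lifting off.
- **Bolt:** I pushed the knob along its slot to the stop. The knob ended at about y = -83.3 mm on the box, where -83.5 mm is expected.
- **Lock:** I pushed the knob over and down until the ball met its stop, with the fingertip at 153.4 mm (about 154 mm expected).

**Last checks:**
- After backing the arm off, both cameras showed the lid flush and the bolt rod through the staple.
- The ball was within about half a pixel of its fully locked position in each view.
- The vials were where they started, and the arm went nowhere near the other things.

**One disagreement:** the two cameras placed the box about 5 mm apart. I used the average, and every contact then matched it to within about 1 mm.

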